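# Slide the cover over the crumb opening

## Task

The sandwiches are made: close the square crumb opening in the white prep board. Press down on top of the large round metal cover and slide it along the board, always flat on it, until it lies centred over the opening and hides it all, then let go. Leave the small round cover and the stack of bread where they are.

Things in the scene. Friction and masses are not known exactly. Their poses are not given: they have to be found in the camera images.
- cover (a point): The cover to slide: a plain flat disc of grey metal, 150 mm across, 3 mm thick, about 140 g, lying on the white board left or right of the opening; too wide to grasp. Point: its centre, 1.5 mm above the board; z up, the yaw does not matter. It slides easily on the board (less friction than under fingertips): shut fingertips pressed on its centre with 5 to 15 N drag it along.
- opening (a point): Dark square hole, 80 x 80 mm, through a level white board (390 x 590 x 14 mm) on a flat red crate that is fixed. Point: its centre, level with the board's top, 90 mm above the table. x: across the board, roughly away from the robot; y: along the board, roughly to the left; z up. The disc reaches 18 mm past the hole's corners when centred; it bridges the hole and cannot fall in.
- small_plate: A bystander: a smaller flat disc of grey metal, 90 mm across, 3 mm thick, on the board on the other side of the opening; too small to cover it. The origin is the centre of its underside.
- bread_stack: A bystander: four stacked slices of toast bread, 96 x 96 mm, 50 mm high in all, on the far half of the board at the left or right. Origin: centre of its underside. (At the other end of the far half stands a white tub with a blue lid, 80 mm across and 70 mm high.)
Not all that is in view belongs to the job. What is shaped like the part that bears cover but orange or yellow is not meant.

How it is judged:
By the outcome, as a careful person would: the job done as asked, in the order asked, and still so for the second after the job is handed in, with the robot touching nothing.
It also fails if it takes over 32 s, if anything falls off the work surface, if the arm or the gripper's body presses on something with over 40 N, if the wrist force passes 120 N, or if a joint passes its speed limit or range.

## Robot

A 6-joint arm with a two-finger parallel gripper is mounted at the origin on the work surface. World frame = base frame: x ahead of the robot, y to its left, z up, the work surface at z = 0. Lengths are in m, angles in degrees, forces in N, time in s.
With the tool pointing down it reaches from about 0.25 to 0.725 m from the base axis. Payload 9.7 kg.
Tool frame: the origin (TCP) lies midway between the tips of the shut fingers; the grasp point (between the pads) lies 19 mm behind it; x points along the fingers, y is the direction in which the jaws open and shut, and the axes are right-handed (so a half turn about x gives the same grasp; the last joint's range is limited). The gripper opens to 85 mm and grips with 20 to 120 N. Pads are 22 mm wide; open, the fingers measure 114 mm over their backs; the gripper's body (76 mm by 85 mm) begins 54 mm behind the grasp point. The pads swing forward as they close: fully open they stand 13 mm farther back than shut.
Start: joints at [-70.646, 4.979, 10.078, 95.1, 0, 90], TCP at [0.182, -0.519, 0.231] pointing down, gripper open.
Joint ranges: [-179.16, 179.16], [-48.56, 103.87], [-65.8, 70.77], [-126.05, 130.52], [-82.76, 87.17], [-180, 180]. Speed limits (degrees/s): [127.2, 127.2, 147.25, 180, 180, 180].

## Interface

Orientations are given as [roll, pitch, yaw] about the fixed x, y, z axes, in that order (R = Rz(yaw) Ry(pitch) Rx(roll)).
In Python, from workcell import bot, cams gives the robot as it stands.
- The arm moves only by the tool apply_moves, never from a script. Its argument "commands" is a list of rows, each a list of 5 numbers: the shift along the tool's x, y, z in m, then the turn about the tool's x in rad, then the opening, from -1 (shut) to 1 (fully open). In form: [[tx, ty, tz, roll, hand], ...]. A call has 1 to 12 rows; each row is the pose to reach, as a shift and turn from the pose measured when the call began, along the tool's axes at that moment; what a row does not reach only later rows make up. A row lasts 1/10 s, in which the tool goes at most 50 mm and 8.59 degrees, less where a joint would pass 70% of its speed; a pose out of reach is approached as far as the arm can. A call with a gripper value outside its range is refused whole. The fingers move at their own pace and stop on an object; "newtons" is the grip in N (left out, the last holds). Time passes only in rows, so rows that repeat a pose let the fingers close. It gives the time, the measured TCP pose, the force and the opening at its end, in the units of the state.
- bot.get_obs(): the state, without advancing time (a new reading comes with each control period).
- cams.camera(name): name is "scene" or "top"; returns a dict with "frame" (480x640x3 uint8, blue, green, red), "depth" (480x640 float32, m along the optical axis (not along the pixel's ray), 0 where there is no reading), "camera_matrix" (3x3 intrinsics, pixels), "D" ([k1, k2, p1, p2, k3] as OpenCV has them; the pictures are not rectified), "R" (3x3) and "t" (3): a world point X has camera coordinates R X + t. Camera axes: x right, y down, z forward; pixel columns grow to the right and rows downward; lengths in m; the calibration is good to about 2 mm. A picture is of the moment at which its call begins.
- bot.job_done(): hands the job in, once; it reports no verdict.
Trained networks look in the newest picture that a camera, given by its name, has taken for a name from the list of things; names that differ only in an ending like _2 or _b are one class to them, and where a whole thing is asked for, a point or a joint stands for the part that bears it (a point fixed in the world has none). Each returns a list of dicts, best first, with "confidence" (0 to 1); they miss things now and then, are a little off and sometimes report something else, mostly with a low value. They report only what shows in the picture. A call takes as long as a camera call. They do not tell look-alikes from the thing itself.
- cams.spot_in(name, camera): "rect" ([left, top, right, bottom] in pixels, round what is visible of it).
The state is a dict: "time": time; "q": joint angles; "qd": joint speeds; "joint_efforts": joint torques, N m; "ee_pos": TCP position; "tcp_rot": TCP orientation; "wrist_force": force on the tool from outside, world axes, zero at the start; "torque": the same for the moment, N m; "opening": finger opening in m.
Only numpy, scipy, OpenCV 4.12 (cv2) and the standard library are available. Lean on these libraries where they do the work, as an engineer would, in place of code of your own. Each camera call takes 0.05 s, during which the arm holds its last target. There are 200 camera calls.

## Working session

There is one attempt and no reset: what is moved stays moved. The work goes in short steps, Python scripts to look and compute and a tool call to move; the robot and the scene stay as the last step left them, time stands still between calls to the robot, and variables do not carry over. Pictures are saved under pics/ and viewed, about 8 in all and at most 12, crops included, and the job is handed in when it is done.

Besides the shell and the picture viewer there is one more tool, called after "Emit:" by a JSON object that holds its "method" and its "body". apply_moves: Moves the arm, as the interface text tells. Its arguments: {"type":"object","properties":{"commands":{"type":"array"},"newtons":{"type":"number"}},"required":["commands"]}

```bash
mkdir -p pics
cat > h.py <<'E'
import numpy as np, cv2
from workcell import bot, cams
def to_plane(c,uv,z):
    p=cv2.undistortPoints(np.array(uv,float).reshape(-1,1,2),c["camera_matrix"],np.array(c["D"],float)).reshape(-1,2)
    R=np.array(c["R"]);t=np.array(c["t"]).ravel()
    d=np.c_[p,np.ones(len(p))]@R; o=-R.T@t
    return o+d*((z-o[2])/d[:,2])[:,None]
E
python3 - <<'E'
from h import *
for n in("top","scene"):
    c=cams.camera(n); cv2.imwrite(f"pics/{n}0.png",c["frame"])
    for k in("cover","opening","small_plate","bread_stack"):
        for r in cams.spot_in(k,n)[:3]:
            b=r["rect"]; z=.093 if k!="opening" else .09
            print(n,k,round(r["confidence"],2),np.round(b),to_plane(c,[(b[0]+b[2])/2,(b[1]+b[3])/2],z).round(3))
s=bot.get_obs();print(s)
E
```

```text
top cover 0.97 [263. 165. 333. 232.] [[0.555 0.12  0.093]]
top cover 0.91 [162. 261. 221. 329.] [[0.343 0.351 0.093]]
top cover 0.74 [158. 181. 220. 238.] [[0.532 0.362 0.093]]
top opening 0.95 [234.  97. 516. 289.] [[ 0.57 -0.05  0.09]]
top small_plate 0.83 [437. 185. 476. 223.] [[ 0.546 -0.233  0.093]]
top bread_stack 0.7 [430.  98. 477. 143.] [[ 0.742 -0.235  0.093]]
top bread_stack 0.29 [233. 100. 516. 287.] [[ 0.568 -0.048  0.093]]
scene cover 0.93 [249. 164. 306. 194.] [[0.247 0.209 0.093]]
scene cover 0.87 [346. 223. 421. 269.] [[0.57  0.111 0.093]]
scene cover 0.73 [320. 173. 379. 198.] [[0.406 0.268 0.093]]
scene opening 0.87 [168. 191. 501. 479.] [[ 0.602 -0.148  0.09 ]]
scene opening 0.6 [349. 350. 425. 433.] [[ 0.733 -0.211  0.09 ]]
scene small_plate 0.72 [256. 332. 308. 377.] [[ 0.548 -0.232  0.093]]
scene bread_stack 0.82 [347. 349. 425. 431.] [[ 0.732 -0.212  0.093]]
{'time': 0.5, 'q': array([-7.06461282e+01,  4.97972760e+00,  1.00760239e+01,  9.51008790e+01,
        1.50971155e-03,  9.00012039e+01]), 'qd': array([ 0.03157377, -0.06205008, -0.01606416,  0.10288677,  0.04125522,
        0.03250297]), 'joint_efforts': array([-8.78693845e-04, -5.19648206e+01,  4.64545548e+01,  1.79537747e-03,
       -2.53292896e-06, -6.29993337e-06]), 'ee_pos': array([ 0.18226939, -0.51889239,  0.23125657]), 'tcp_rot': array([-108.23241443,   89.99517498,   91.12025334]), 'wrist_force': array([-0.21463207,  0.09649719,  0.07022572]), 'torque': array([ 0.01196602,  0.00065109, -0.01976991]), 'opening': 0.08572239705877736}
```

View pics/top0.png

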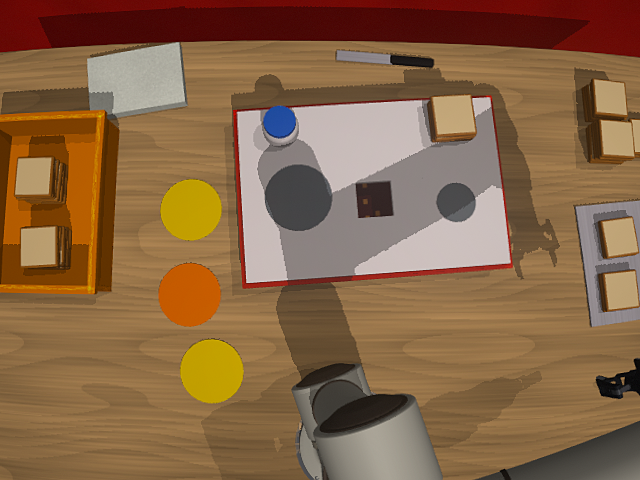

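View pics/scene0.png

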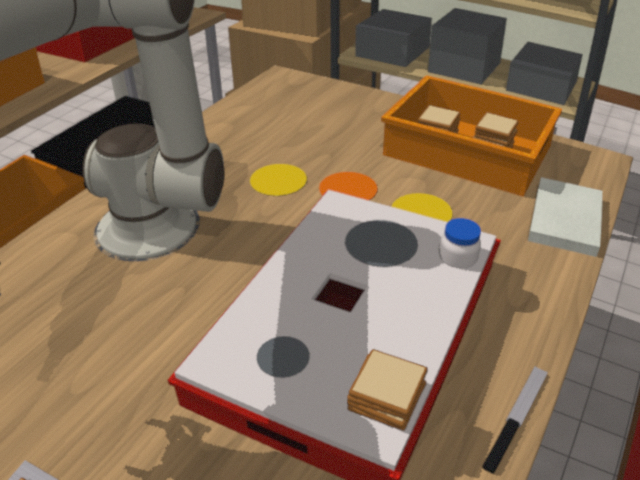

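The top view shows the grey cover at about (298,197), the opening at (375,199) and the small plate at (456,202). The tub stands at (280,125) and the bread at (453,117). The yellow and orange discs are decoys. Next I'll measure by segmentation.

```bash
cat >> h.py <<'E'
def blobs(c,n,lim=95):
    """dark blobs on the board: returns centre/extent in world"""
    g=c["frame"].max(axis=2); m=(g<lim).astype(np.uint8)
    k,l,st,ce=cv2.connectedComponentsWithStats(m,connectivity=4)
    out=[]
    for i in range(1,k):
        if 250<st[i,4]<6000:
            ct=max(cv2.findContours((l==i).astype(np.uint8),cv2.RETR_EXTERNAL,cv2.CHAIN_APPROX_NONE)[0],key=len).reshape(-1,2)
            for z in(.09,.093):
                w=to_plane(c,cv2.convexHull(ct).reshape(-1,2),z)[:,:2].astype(np.float32)
                (x,y),(a,b),th=cv2.minAreaRect(w)
                if .25<x<.8 and abs(y)<.4 : out.append((n,z,st[i,4],round(x,4),round(y,4),round(a,3),round(b,3),round(th,1)))
    return out
E
python3 - <<'E'
from h import *
for n in("top","scene"):
    c=cams.camera(n)
    for b in blobs(c,n): print(b)
    if n=="top":
        r=[(298,197),(375,199),(456,202),(280,122),(453,117)]
        for u,v in r: print(u,v,c["frame"][v,u],c["depth"][v,u])
        X=to_plane(c,[[235,110],[491,97],[511,265],[244,286]],.09);print(X.round(3))
        print(to_plane(c,[[280,122]],.16).round(3))
s=bot.get_obs()
from scipy.spatial.transform import Rotation as Ro
print(Ro.from_euler("xyz",s["tcp_rot"],degrees=True).as_matrix().round(3))
E
```

```text
('top', 0.09, np.int32(3432), 0.5591, 0.1222, 0.149, 0.144, 20.1)
('top', 0.093, np.int32(3432), 0.5585, 0.1221, 0.149, 0.144, 20.1)
('top', 0.09, np.int32(1202), 0.5563, -0.0482, 0.079, 0.079, 4.6)
('top', 0.093, np.int32(1202), 0.5557, -0.0478, 0.078, 0.079, 4.6)
('top', 0.09, np.int32(885), 0.5623, -0.2272, 0.063, 0.089, 31.9)
('top', 0.093, np.int32(885), 0.5617, -0.2263, 0.063, 0.088, 31.9)
('top', 0.09, np.int32(305), 0.3625, 0.0988, 0.016, 0.118, 6.4)
('top', 0.093, np.int32(305), 0.3624, 0.0988, 0.016, 0.118, 6.4)
298 197 [69 67 68] 1.1696107
375 199 [38 38 51] 1.2575341
456 202 [76 74 76] 1.1704777
280 122 [160  76  34] 1.1152272
453 117 [121 166 195] 1.1454173
[[ 0.762  0.266  0.09 ]
 [ 0.803 -0.33   0.09 ]
 [ 0.409 -0.357  0.09 ]
 [ 0.363  0.237  0.09 ]]
[[0.709 0.159 0.16 ]]
('scene', 0.09, np.int32(2536), 0.5575, 0.1232, 0.147, 0.139, 29.7)
('scene', 0.093, np.int32(2536), 0.559, 0.1198, 0.147, 0.139, 29.7)
('scene', 0.09, np.int32(491), 0.7985, -0.0801, 0.004, 0.5, 4.2)
('scene', 0.093, np.int32(491), 0.799, -0.0827, 0.004, 0.498, 4.2)
('scene', 0.09, np.int32(982), 0.5583, -0.0548, 0.075, 0.065, 4.7)
('scene', 0.093, np.int32(982), 0.5598, -0.0575, 0.074, 0.065, 4.7)
('scene', 0.09, np.int32(1263), 0.5587, -0.2268, 0.063, 0.086, 30.5)
('scene', 0.093, np.int32(1263), 0.5602, -0.2289, 0.063, 0.085, 30.5)
('scene', 0.09, np.int32(733), 0.6291, -0.3703, 0.124, 0.021, 3.4)
('scene', 0.093, np.int32(733), 0.6303, -0.3718, 0.124, 0.02, 3.4)
[[ 0.     0.331 -0.943]
 [-0.    -0.943 -0.331]
 [-1.     0.    -0.   ]]
```

Emit:
{"method": "apply_moves", "body": {"commands": [[0, -0.4785, -0.5651, 0, -1], [0, -0.4785, -0.5651, 0, -1], [0, -0.4785, -0.5651, 0, -1], [0, -0.4785, -0.5651, 0, -1], [0, -0.4785, -0.5651, 0, -1], [0, -0.4785, -0.5651, 0, -1], [0, -0.4785, -0.5651, 0, -1], [0, -0.4785, -0.5651, 0, -1], [0, -0.4785, -0.5651, 0, -1], [0, -0.4785, -0.5651, 0, -1], [0, -0.4785, -0.5651, 0, -1], [0, -0.4785, -0.5651, 0, -1]], "newtons": 40}}

```text
time: 1.8
ee_pos: [0.4865, 0.0008, 0.2316]
tcp_rot: [152.6, 90.0, -8.0]
wrist_force: [1.1, -0.8, 0.0]
opening: 0.0
```

Emit:
{"method": "apply_moves", "body": {"commands": [[0, -0.0891, -0.106, 0, -1], [0, -0.0891, -0.106, 0, -1], [0, -0.0891, -0.106, 0, -1], [0.05, -0.0891, -0.106, 0, -1], [0.09, -0.0891, -0.106, 0, -1], [0.12, -0.0891, -0.106, 0, -1], [0.125, -0.0891, -0.106, 0, -1], [0.125, -0.0891, -0.106, 0, -1], [0.125, -0.0891, -0.106, 0, -1]]}}

```text
time: 2.7
ee_pos: [0.5579, 0.1201, 0.1088]
tcp_rot: [167.8, 89.8, 7.1]
wrist_force: [0.2, -0.2, -0.3]
opening: -0.0002
```

Run:
```python
from h import *
s=bot.get_obs();print(s["time"],s["ee_pos"],s["wrist_force"])
c=cams.camera("scene")
im=cv2.resize(c["frame"][150:330,260:500],None,fx=3,fy=3);cv2.imwrite("pics/s1.png",im)
```

```text
2.7 [0.5579059  0.12009339 0.10878857] [ 0.17111192 -0.19998623 -0.33778115]
```

View pics/s1.png

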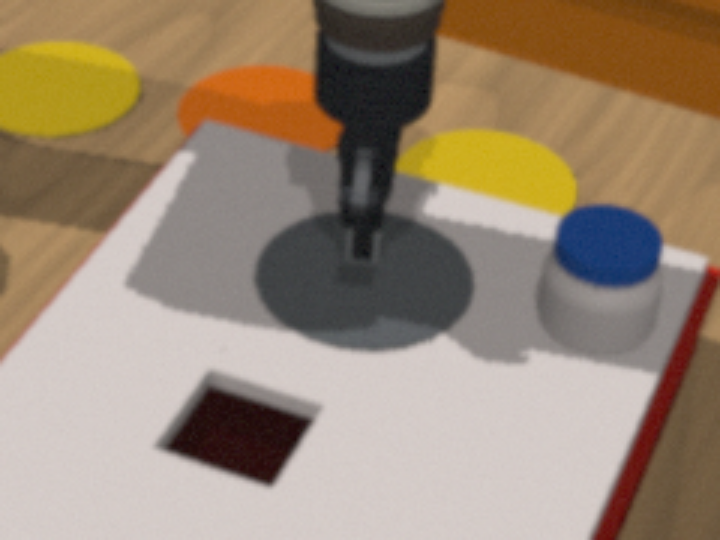

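The fingers are above the cover's centre. The opening's corners in the crop are about (208,372), (322,405), (273,487) and (158,447). Now I'll go down gently.

Emit:
{"method": "apply_moves", "body": {"commands": [[0.008, 0, 0, 0, -1], [0.012, 0, 0, 0, -1], [0.014, 0, 0, 0, -1], [0.0155, 0, 0, 0, -1], [0.0155, 0, 0, 0, -1]]}}

```text
time: 3.25
ee_pos: [0.5581, 0.1201, 0.0933]
tcp_rot: [168.1, 89.8, 7.5]
wrist_force: [-0.3, 0.7, -0.1]
opening: 0.0003
```

Run:
```python
from h import *
c=cams.camera("scene")
uv=np.array([(208,372),(322,405),(273,487),(158,447)])/3+[260,150]
X=to_plane(c,uv,.09);print(X.round(4),X.mean(0).round(4))
uv=np.array([(255,280),(473,280),(365,211),(365,349)])/3+[260,150]
X=to_plane(c,uv,.093);print(X.round(4))
```

```text
[[ 0.5149 -0.0151  0.09  ]
 [ 0.5926 -0.0062  0.09  ]
 [ 0.5998 -0.0849  0.09  ]
 [ 0.5223 -0.09    0.09  ]] [ 0.5574 -0.0491  0.09  ]
[[0.4981 0.0785 0.093 ]
 [0.6269 0.1522 0.093 ]
 [0.529  0.1853 0.093 ]
 [0.594  0.052  0.093 ]]
```

Emit:
{"method": "apply_moves", "body": {"commands": [[0.001, 0, 0, 0, -1], [0.002, 0, 0, 0, -1], [0.002, 0, 0, 0, -1]]}}

```text
time: 3.6
ee_pos: [0.5584, 0.1202, 0.093]
tcp_rot: [170.0, 89.7, 9.4]
wrist_force: [-2.7, -0.7, 9.4]
opening: -0.0005
```

Emit:
{"method": "apply_moves", "body": {"commands": [[0.002, 0.0047, 0.0017, 0, -1], [0.0022, 0.0142, 0.005, 0, -1], [0.0022, 0.0236, 0.0083, 0, -1], [0.0022, 0.033, 0.0116, 0, -1], [0.0022, 0.0424, 0.0149, 0, -1], [0.0022, 0.0519, 0.0182, 0, -1], [0.0022, 0.0566, 0.0199, 0, -1]]}}

```text
time: 4.3
ee_pos: [0.5597, 0.0603, 0.0931]
tcp_rot: [175.6, 89.4, 15.0]
wrist_force: [0.2, 3.1, 10.9]
opening: -0.0002
```

Run:
```python
from h import *
print(bot.get_obs()["wrist_force"])
c=cams.camera("scene")
im=cv2.resize(c["frame"][150:330,260:500],None,fx=3,fy=3);cv2.imwrite("pics/s2.png",im)
```

```text
[ 0.19756027  3.14749141 10.94239494]
```

View pics/s2.png

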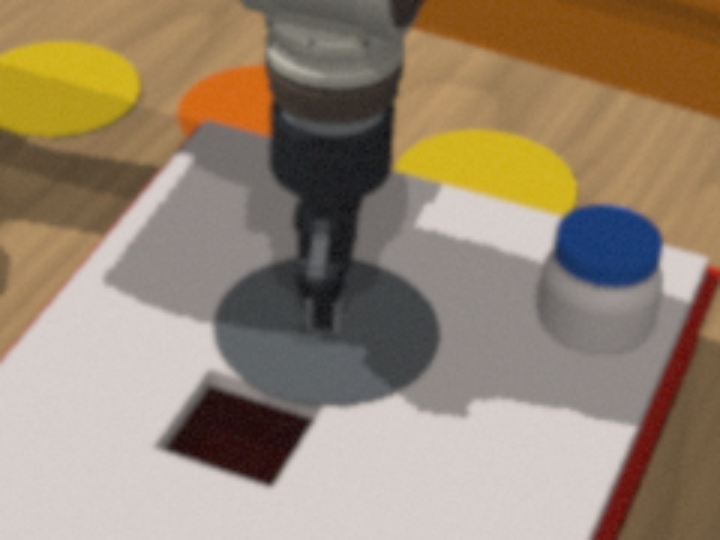

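Emit:
{"method": "apply_moves", "body": {"commands": [[0.0022, 0.005, 0.0019, 0, -1], [0.0022, 0.0145, 0.0054, 0, -1], [0.0021, 0.0245, 0.0091, 0, -1], [0.0021, 0.0345, 0.0129, 0, -1], [0.002, 0.0445, 0.0166, 0, -1], [0.002, 0.0545, 0.0203, 0, -1], [0.002, 0.0645, 0.0241, 0, -1], [0.0019, 0.0745, 0.0278, 0, -1], [0.0019, 0.0845, 0.0315, 0, -1], [0.0019, 0.094, 0.0351, 0, -1], [0.0019, 0.0983, 0.0367, 0, -1], [0.0019, 0.0983, 0.0367, 0, -1]]}}

```text
time: 5.55
ee_pos: [0.5589, -0.0456, 0.093]
tcp_rot: [168.5, 89.2, 7.8]
wrist_force: [0.1, -1.8, 11.0]
opening: -0.0001
```

Run:
```python
from h import *
c=cams.camera("scene")
im=cv2.resize(c["frame"][180:360,240:480],None,fx=3,fy=3)
t=cams.camera("top"); cv2.imwrite("pics/s3.png",np.vstack([im[:400],cv2.resize(t["frame"][130:250,230:470],None,fx=3,fy=3)])[:600] if 0 else im)
cv2.imwrite("pics/t3.png",cv2.resize(t["frame"][130:280,280:480],None,fx=4,fy=4))
for k,cc in(("scene",c),("top",t)):
    for r in cams.spot_in("cover",k)[:4]:
        b=r["rect"];print(k,round(r["confidence"],2),np.round(b,1))
```

```text
scene 0.73 [302.7 267.9 386.5 321.5]
scene 0.69 [391.3 193.1 451.  225.3]
scene 0.68 [249.2 163.  306.4 195.2]
scene 0.66 [347.4 350.5 426.2 427.4]
top 0.75 [159.4 181.1 220.7 238.8]
top 0.62 [340.2 165.9 371.1 228.5]
top 0.58 [160.  259.8 220.3 326.7]
top 0.57 [180.6 336.2 243.2 402.4]
```

View pics/s3.png

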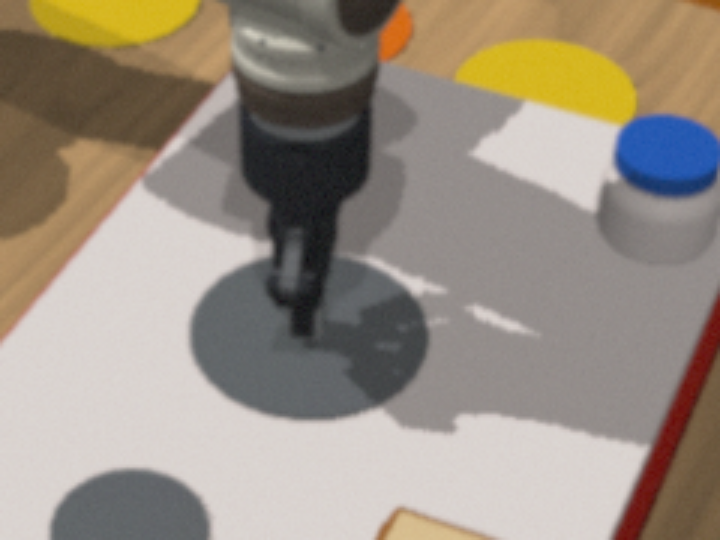

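View pics/t3.png

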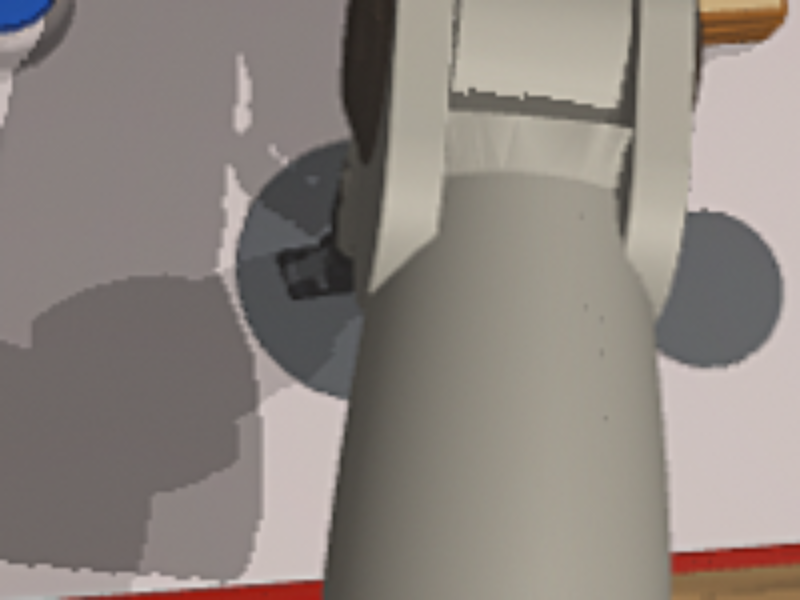

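The cover hides the opening in both views. It spans about x 190–429 and y 258–418 in the scene crop. I'll fit its centre using the known radius.

```bash
cat >> h.py <<'E'
from scipy.optimize import least_squares
def disc(n,x0,lim=115):
    c=cams.camera(n); m=(cv2.medianBlur(c["frame"],3).max(axis=2)<lim).astype(np.uint8)
    ct=np.vstack([k.reshape(-1,2) for k in cv2.findContours(m,cv2.RETR_LIST,cv2.CHAIN_APPROX_NONE)[0]])
    w=to_plane(c,ct,.093)[:,:2]; x=np.array(x0)
    for tol in(.015,.006,.004):
        s=w[abs(np.linalg.norm(w-x,axis=1)-.0745)<tol]
        f=least_squares(lambda p:np.linalg.norm(s-p,axis=1)-.0745,x,loss="soft_l1",f_scale=.001); x=f.x
    r=np.linalg.norm(s-x,axis=1); a=np.degrees(np.arctan2(*(s-x).T[::-1]))
    print(n,x.round(4),len(s),"std",r.std().round(4),np.histogram(a,12,(-180,180))[0]); return x
E
python3 - <<'E'
from h import *
for n in("scene","top"): disc(n,(.558,-.045))
c0=cv2.imread("pics/scene0.png")
E
```

```text
scene [ 0.5609 -0.0421] 144 std 0.0014 [13 14 15 21 20 15 14 11  0  5  5 11]
top [ 0.5609 -0.0444] 93 std 0.0011 [ 4  0  0  0  0  4 13 13 17 17 14 11]
```

Both cameras put the cover at about (0.561, -0.043). The target is (0.557, -0.0487), so I'll correct by about (-4, -5) mm and check before lifting.

Emit:
{"method": "apply_moves", "body": {"commands": [[0.002, 0.0012, 0.0018, 0, -1], [0.002, 0.0025, 0.0037, 0, -1], [0.002, 0.0037, 0.0056, 0, -1], [0.002, 0.0037, 0.0056, 0, -1], [0.002, 0.0037, 0.0056, 0, -1]]}}

```text
time: 6.35
ee_pos: [0.5562, -0.0509, 0.0931]
tcp_rot: [164.1, 89.0, 3.4]
wrist_force: [1.3, 0.8, 10.9]
opening: 0.0001
```

Run:
```python
from h import *
for n in("scene","top"): disc(n,(.558,-.045))
```

```text
scene [ 0.5579 -0.047 ] 141 std 0.0014 [13 14 15 21 20 15 14 12  0  3  5  9]
top [ 0.5584 -0.0494] 96 std 0.0011 [ 4  0  0  0  0  4 14 14 16 17 14 13]
```

Emit:
{"method": "apply_moves", "body": {"commands": [[-0.004, 0, 0, 0, -1], [-0.02, 0, 0, 0, -1], [-0.06, 0, 0, 0, -1], [-0.11, 0, 0, 0, -1], [-0.13, -0.05, 0.006, 0, -1], [-0.13, -0.1, 0.012, 0, -1], [-0.13, -0.15, 0.018, 0, -1], [-0.13, -0.19, 0.024, 0, -1], [-0.13, -0.222, 0.028, 0, -1], [-0.13, -0.222, 0.028, 0, -1], [-0.13, -0.222, 0.028, 0, -1]]}}

```text
time: 7.55
ee_pos: [0.4538, 0.1497, 0.2217]
tcp_rot: [163.4, 89.0, 2.8]
wrist_force: [0.4, -0.7, -0.0]
opening: -0.0002
```

Run:
```python
from h import *
for n in("scene","top"): disc(n,(.558,-.045))
c=cams.camera("top");cv2.imwrite("pics/t5.png",c["frame"])
for r in cams.spot_in("small_plate","top")[:1]+cams.spot_in("bread_stack","top")[:1]: print(np.round(r["rect"]))
```

```text
scene [ 0.558  -0.0493] 181 std 0.001 [13 14 14 21 20 15 13 13 12 15 17 14]
top [ 0.5578 -0.0479] 185 std 0.0007 [17 13 16 16 13 17 16 14 16 17 13 17]
[438. 183. 476. 222.]
[429.  94. 476. 140.]
```

View pics/t5.png

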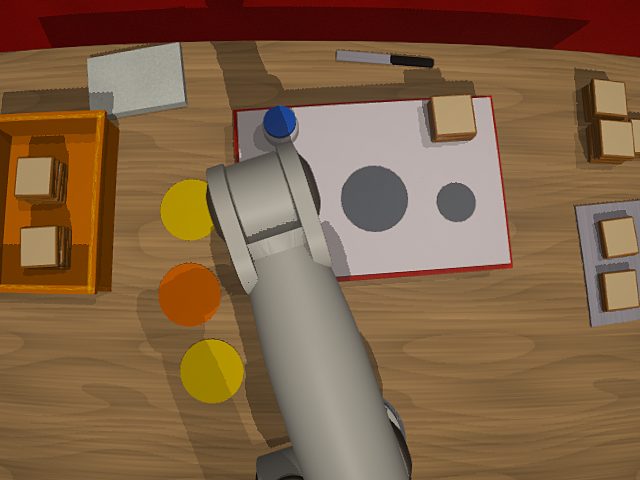

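The cover lies at (375,198), where the opening was at (375,199). The small plate and bread have not moved, and the gripper is clear.

```bash
python3 -c "
from workcell import bot
print(bot.job_done())"
```

```text
the job is handed in; nothing more can be done
None
```

The large cover now lies over the opening and hides it completely. I pressed on its centre with about 11 N, slid it roughly 170 mm along the board, then lifted straight off and moved the arm clear. The job was handed in at about 8 s.

- **Centring:** after release, the unobstructed fits put the cover at (0.558, -0.048) from the top camera and (0.558, -0.049) from the scene camera. The opening measured (0.557, -0.0487), so the cover is about 1 mm off, within the 2 mm calibration.
- **Other items:** the small cover and the bread stayed where they were, to within 1–4 pixels in the top view. The tub was also in place.
- **Disagreement:** while the arm blocked part of the view, the two cameras differed by about 2.4 mm in y. They agreed to about 1.4 mm once it was clear.

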